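# Check the coolant photometer with its amber check glass

### The arm

A 7-joint arm with a two-finger parallel gripper is mounted at the origin on a cart in front of the work surface, level with it; the furniture and walls round the work are solid. World frame = base frame: x ahead of the robot, y to its left, z up, the work surface at z = 0. Lengths are in m, angles in rad, forces in N, time in s.
With the tool pointing down it reaches from about 0.4 to 0.85 m from the base axis. Payload 4.5 kg.
Tool frame: the origin (TCP) lies midway between the tips of the shut fingers; the grasp point (between the pads) lies behind it (r.grip_point_offset is the z of the grasp point in the tool frame, in m); z points along the fingers, y is the line along which they close (so a half turn about z gives the same grasp; the last joint's range is limited). The gripper opens to 88 mm and grips with 3 to 60 N. Pads are 18 mm wide; open, the fingers measure 123 mm over their backs; the gripper's body (75 mm by 187 mm) begins 45 mm behind the grasp point.
Start: joints at [-1.243, 0.689, -0.195, 1.565, 0.157, 0.902, -0.215], TCP at [0.181, 0.598, 0.239] pointing down, gripper open.
Joint ranges: [-3.01, 3.01], [-0.46, 2.08], [-1.47, 1.51], [0.13, 2.56], [-1, 4.14], [0.04, 2.09], [-2.66, 2.66]. Speed limits (rad/s): [2.57, 2.57, 3.14, 3.14, 3.14, 3.14, 3.14].

### API

Orientations are given as a unit quaternion [x, y, z, w].
In Python, from plant import r, optics, workorder gives the robot as it stands.
- The arm moves only by the shell command python3 -m creep 'ROWS' [FORCE]. ROWS is JSON, a list of rows, each an object of numbers: "grip": the gripper command: -1 is shut, 1 is fully open, values between are in proportion; "tx", "ty", "tz": the shift along the tool's x, y, z in cm; "spin": the turn about the tool's z in degrees. In form: [{"grip": .., "tx": .., "ty": .., "tz": .., "spin": ..}, ...]. A call has 1 to 8 rows; each row shifts and turns the commanded pose from where the row before left it, along the tool's axes as they then stand; what a row does not reach is not made up. A row lasts 1/12 s, in which the tool goes at most 41.7 mm and 7.16 degrees, less where a joint would pass 70% of its speed; a pose out of reach is approached as far as the arm can. A call with a gripper value outside its range is refused whole. The fingers move at their own pace and stop on an object; FORCE is the grip in N (left out, the last holds). Time passes only in rows, so rows that do not move let the fingers close. It gives the time, the measured TCP pose, the force, the opening and the grip force at its end, in the units of the state.
- r.get_state(): the state, without advancing time (a new reading comes with each control period).
- optics.snapshot(name): name is "scene" or "top"; returns (picture, depth): 480x640x3 uint8, red, green, blue; 480x640 float32, m along the optical axis (not along the pixel's ray), 0 where there is no reading.
- optics.get_calibration(name): a dict with "fx", "fy", "cx", "cy" (pixels), "extrinsics" (4x4, takes a point from world to camera coordinates). Camera axes: x right, y down, z forward; pixel columns grow to the right and rows downward; lengths in m; the calibration is good to about 2 mm. A picture is of the moment at which its call begins. get_calibration takes no time and is no camera call.
- workorder.finish_job(): hands the job in; it is judged then, once.
The state is a dict: "clock": time; "q": joint angles; "qd": joint speeds; "joint_torque": joint torques, N m; "tool_pos": TCP position; "eef_rot": TCP orientation; "contact_force": force on the tool from outside, world axes, zero at the start; "moment": the same for the moment, N m; "opening": opening from 0.0 (shut) to 1.0 (fully open); "finger_force": force on a finger pad.
Only numpy, scipy, OpenCV 4.12 (cv2) and the standard library are available. Lean on these libraries where they do the work, as an engineer would, in place of code of your own. Each camera call takes 0.05 s, during which the arm holds its last target. There are 200 camera calls.

### The job

Check the coolant photometer: lift the black light stop out of the gap between its two heads and leave it parked squarely astride the narrow rail, on the free length beyond the white detector head. Then pick the amber check cell from its rack by its two frosted faces only, fingers never on its clear windows or cap, and leave the clear cell where it stands. Finish while still holding the amber cell upright in the light path, centred between the heads on the lenses with its clear windows squarely facing them, touching nothing but the fingers and never knocked against the photometer.

Things in the scene. Friction and masses are not known exactly. Their poses are not given: they have to be found in the camera images.
- photometer: Photometer, fixed: blue lamp head and white detector head on an aluminium rail 20 mm wide, its top 40 mm above the cart. Origin on the cart under the middle of the gap between the heads; y runs along the rail from lamp to detector and on to the rail's free end, x across the rail, z up. The free length of rail runs from y = 83 to 180 mm. Feet below the rail reach x = +-37 mm, 16 mm up.
- detector_lens (a point): Centre of the detector head's lens, 82 mm up, at y = +34 mm; the lamp's lens faces it at y = -34 mm (black rings 25 mm across that stand 4 mm out of the heads). Each head: 46 mm wide (x), 45 mm long, from y = 38 to 83 mm (lamp: -38 to -83), top 112 mm above the cart; on its -x side a knurled knob out to x = -35 mm, 34 mm up. Axes as the photometer's.
- beam_centre (a point): The middle of the gap on the light path, 82 mm above the cart, 42 mm above the rail's top. The light runs along the photometer's y axis (this point's y axis).
- rail_park (a point): Middle of the rail's free length (128 mm along y from the gap's middle), on the rail's top face, 40 mm above the cart. Axes as the photometer's.
- light_stop_mid (a point): Centre of the light stop, a loose black saddle block with thin orange lines, 40 mm (x, across rail) x 24 (y) x 72 tall, 90 g; 36 mm above its underside. Two legs 14 mm long at the bottom straddle the rail (slot 24 mm wide at its roof, flaring to 28); above is solid. Seated, the slot's roof rests on the rail and this point is 22 mm above the rail's top. Starts seated in the gap.
- cell_rack: Grey plastic rack block, fixed for the run, 46 mm (x) x 172 mm (y) x 42 mm tall, with three pockets 14 mm deep in a row along y, at y = -60, 0 and +60 mm; pocket floors 28 mm above the cart. Origin on the cart under its middle.
- amber_cell_mid (a point): Centre of the amber check cell, loose, 24 mm (x) x 30 (y) x 60 tall, 85 g; 30 mm above its underside; bring this point onto the light path. White frosted faces: the 30 mm wide sides at x = +-12 mm, 52 mm high. Clear windows: the sides at y = +-15 mm. Orange cap 19 x 27 mm on the top 8 mm. Starts upright, z up, sunk 14 mm in either outer pocket of the rack, 1 mm play.
- amber_cell: The amber cell's glass, origin at the centre of its underside, 30 mm below point amber_cell_mid, same axes. The cell with its frosted plates, windows and cap is one rigid thing.
- amber_cell_frost_1: The frosted plate on the amber cell's +x side; its frame is that of body amber_cell (origin at the underside's centre, not on the plate).
- amber_cell_frost_2: The frosted plate on the amber cell's -x side; frame as above.
- amber_cell_windows: The two clear windows of the amber cell (+y and -y sides), not to be touched; frame as above.
- amber_cell_cap: The orange cap of the amber cell, not to be touched; frame as above.
- clear_cell_mid (a point): Centre of the second cell, of the same shape and size but of colourless glass with a black cap, in the other outer pocket of the rack; to be left there.

How it is judged:
By the outcome, as a careful person would: the job done as asked, in the order asked, and still so for the second after the job is handed in, while the arm keeps its last pose, push and grip.
It also fails if it takes over 59 s, if anything falls off the work surface, if the arm or the gripper's body presses on something with over 40 N, if the wrist force passes 120 N, or if a joint passes its speed limit or range.

## Working session

There is one attempt and no reset: what is moved stays moved. The work goes in short steps, Python scripts to look and compute and a shell command to move; the robot and the scene stay as the last step left them, time stands still between calls to the robot, and variables do not carry over. Pictures are saved under pics/ and viewed, at most 10 in all, crops included, and the job is handed in when it is done.

```bash
ls; mkdir -p pics; cat > h.py <<'E'
import numpy as np, cv2
from plant import r, optics, workorder
def snap(n):
    p,d=optics.snapshot(n); np.savez('%s.npz'%n,p=p,d=d); return p,d
def world(n):
    d=np.load('%s.npz'%n); c=optics.get_calibration(n); z=d['d']
    v,u=np.mgrid[:480,:640]
    P=np.stack([(u-c['cx'])/c['fx']*z,(v-c['cy'])/c['fy']*z,z],-1)
    E=np.array(c['extrinsics']); W=(P-E[:3,3])@E[:3,:3]
    W[z==0]=np.nan
    return W,d['p']
E
python3 - <<'E'
from h import *
print(r.get_state(), r.grip_point_offset)
for n in('scene','top'):
    p,d=snap(n); cv2.imwrite('pics/%s0.png'%n,p[:,:,::-1]); c=optics.get_calibration(n); print(c)
E
```

```text
pics
{'clock': 0.0, 'q': array([-1.24319657,  0.68998701, -0.19450446,  1.56635385,  0.15730347,
        0.90248612, -0.21508277]), 'qd': array([-4.49354028e-05, -8.13660639e-04, -9.16677243e-04, -4.38391910e-04,
       -1.13113961e-04,  1.31907341e-03,  5.30371950e-04]), 'joint_torque': array([ 3.98456796e-04, -5.27567983e+01, -1.26674116e+00, -1.53424841e+01,
       -5.26432658e-02,  6.65114494e-03,  1.53567394e-04]), 'tool_pos': array([0.18086351, 0.5975942 , 0.23790528]), 'eef_rot': array([ 1.46323750e-01,  9.89236327e-01, -9.19157809e-04, -6.47400064e-05]), 'contact_force': array([-0.6283691 , -0.2028973 ,  0.07860889]), 'moment': array([-0.00437893, -0.00738372,  0.00878523]), 'finger_force': 0.0, 'opening': 0.9956762096584599} -0.0187
{'fx': 571.6691391772791, 'fy': 571.6691391772791, 'cx': 317.3127583334023, 'cy': 237.0749399458226, 'extrinsics': array([[ 0.89798454, -0.43952324,  0.02104955, -0.50326848],
       [-0.24504776, -0.53924103, -0.80571131,  0.21686069],
       [ 0.36547962,  0.71835816, -0.59193429,  0.67955026],
       [ 0.        ,  0.        ,  0.        ,  1.        ]])}
{'fx': 594.0316892458726, 'fy': 594.0316892458726, 'cx': 324.7630323010272, 'cy': 230.19632333375066, 'extrinsics': array([[-0.00168495, -0.99977484,  0.02115232, -0.00851043],
       [-0.98989447, -0.00133177, -0.1417997 ,  0.54114759],
       [ 0.14179594, -0.02117749, -0.98966935,  0.85755912],
       [ 0.        ,  0.        ,  0.        ,  1.        ]])}
```

View pics/scene0.png

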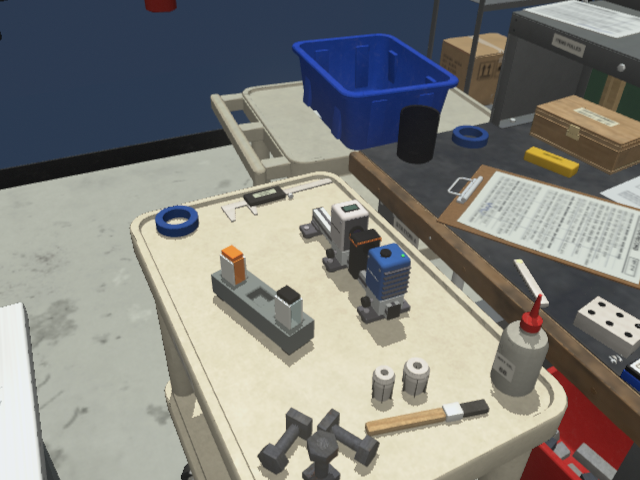

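View pics/top0.png

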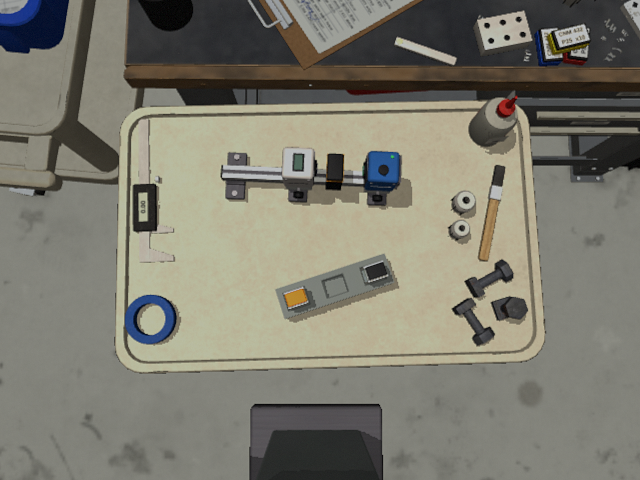

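The top view shows the rail from (222,172) to the lamp head at (382,168), the detector head at (298,163) and the stop at (335,170). The amber cell is in the left pocket at (297,297) and the clear cell is at (376,271). Next I measure these from depth.

```bash
cat > m.py <<'E'
from h import *
def rect(W,u0,u1,v0,v1,z0,z1,name):
    s=W[v0:v1,u0:u1].reshape(-1,3); s=s[(s[:,2]>z0)&(s[:,2]<z1)]
    (c,wh,a)=cv2.minAreaRect((s[:,:2]*1000).astype(np.float32)); print(name,len(s),'c',np.round(c,1),'wh',np.round(wh,1),'a',round(a,2),'z',np.round(np.median(s[:,2])*1000,1),'mean',np.round(s[:,:2].mean(0)*1000,1))
    return s
E
python3 - <<'E'
from m import *
W,p=world('top')
rect(W,275,320,140,195,.105,.12,'det')
rect(W,355,410,140,195,.105,.12,'lamp')
rect(W,322,350,140,195,.09,.105,'stop')
s=rect(W,218,276,150,195,.034,.046,'rail')
rect(W,270,405,250,325,.034,.046,'rack')
rect(W,280,315,280,315,.08,.095,'amber')
rect(W,355,395,255,290,.08,.095,'clear')
rect(W,180,220,210,300,-.01,.01,'cart')
print(s.min(0),s.max(0))
W,p=world('scene')
rect(W,325,370,195,240,.105,.12,'s det')
rect(W,365,412,240,280,.105,.12,'s lamp')
rect(W,345,382,225,250,.09,.105,'s stop')
rect(W,215,250,240,290,.08,.095,'s amber')
rect(W,205,320,260,355,.034,.046,'s rack')
E
```

```text
det 1011 c [626.9  31. ] wh [45.7 46.6] a 87.49 z 111.2 mean [625.8  30.8]
lamp 1002 c [621.8 -89. ] wh [45.3 47.1] a 87.18 z 111.3 mean [620.6 -88.6]
stop 477 c [624.3 -21.6] wh [24.6 39.7] a 89.8 z 97.1 mean [623.5 -21.4]
rail 745 c [630.2 108.5] wh [84.1 21.8] a 87.05 z 39.3 mean [629.7 108.3]
rack 2406 c [457.8 -22.6] wh [ 45.8 172.1] a 18.22 z 41.4 mean [456.9 -20.9]
amber 289 c [438.7  34.1] wh [23.6 28.4] a 18.21 z 87.1 mean [438.7  34.1]
clear 284 c [476.  -79.3] wh [23.4 28.9] a 18.45 z 87.1 mean [475.9 -79. ]
cart 3588 c [509.  186.4] wh [140.7  62.6] a 1.12 z -0.5 mean [508.5 186. ]
[0.61769846 0.0668367  0.03423369] [0.64201846 0.15091488 0.04453612]
s det 564 c [626.5  29.7] wh [46.6 46.4] a 89.41 z 111.1 mean [624.9  25.9]
s lamp 762 c [621.9 -90.8] wh [44.9 45.7] a 87.16 z 111.2 mean [619.5 -94.5]
s stop 456 c [624.1 -13. ] wh [40.6 47.4] a 1.7 z 96.4 mean [622.9 -18.7]
s amber 235 c [438.3  33.3] wh [22.8 30.5] a 18.82 z 86.8 mean [438.6  30.6]
s rack 2057 c [458.1 -23. ] wh [ 48.7 174.5] a 18.19 z 41.2 mean [455.  -33.8]
```

```bash
cat > t.py <<'E'
import sys; from h import *
from scipy.spatial.transform import Rotation as R
# usage: t.py x y z(mm) yaw_of_tool_y(deg): remaining shift in tool axes after the spin is done, and now
x,y,z,a=map(float,sys.argv[1:5]); s=r.get_state(); M=R.from_quat(s['eef_rot']).as_matrix()
now=np.degrees(np.arctan2(M[1,1],M[0,1])); d=np.array([x,y,z])/10-s['tool_pos']*100
print('t',round(s['clock'],2),'tool mm',np.round(s['tool_pos']*1000,1),'yaw',round(now,2),'spin',round((now-a+180)%360-180,2))
t=np.radians(a); ty=np.array([np.cos(t),np.sin(t),0]); tx=np.array([-np.sin(t),np.cos(t),0])
print('now-axes cm',np.round(M.T@d,2),' after-spin tx',round(tx@d,2),'ty',round(ty@d,2),'tz',round(-d[2],2),'F',np.round(s['contact_force'],1),'open',round(s['opening'],3),'ff',round(s['finger_force'],1), 'tilt',np.round(M[:,2],3),'q7',round(s['q'][6],2))
E
python3 -m creep '[{"spin":7},{"spin":7},{"spin":7},{"spin":7},{"spin":7},{"spin":7},{"spin":7},{"spin":7}]'
python3 -m creep '[{"spin":7},{"spin":7},{"spin":5.7},{"ty":3},{"ty":3},{"ty":3}]'
python3 t.py 624 -21.6 190 -2.5
```

```text
t 0.1 tool mm [180.9 597.7 238. ] yaw 73.17 spin 75.67
now-axes cm [-60.34 -46.44   4.88]  after-spin tx -59.93 ty 46.97 tz 4.8 F [-0.4  0.  -0.7] open 0.998 ff 0.0 tilt [-0.    -0.002 -1.   ] q7 -0.22$[0]: bad value
$[0]: bad value
```

```bash
python3 -m creep '[{"grip":1,"tx":0,"ty":0,"tz":0,"spin":7},{"grip":1,"tx":0,"ty":0,"tz":0,"spin":7},{"grip":1,"tx":0,"ty":0,"tz":0,"spin":7},{"grip":1,"tx":0,"ty":0,"tz":0,"spin":7},{"grip":1,"tx":0,"ty":0,"tz":0,"spin":7},{"grip":1,"tx":0,"ty":0,"tz":0,"spin":7},{"grip":1,"tx":0,"ty":0,"tz":0,"spin":7},{"grip":1,"tx":0,"ty":0,"tz":0,"spin":7}]'
python3 -m creep '[{"grip":1,"tx":0,"ty":0,"tz":0,"spin":7},{"grip":1,"tx":0,"ty":0,"tz":0,"spin":7},{"grip":1,"tx":0,"ty":0,"tz":0,"spin":5.7},{"grip":1,"tx":0,"ty":3,"tz":0,"spin":0},{"grip":1,"tx":0,"ty":3,"tz":0,"spin":0},{"grip":1,"tx":0,"ty":3,"tz":0,"spin":0}]'
python3 t.py 624 -21.6 190 -2.5
```

```text
clock: 0.77
tool_pos: [0.1808, 0.5979, 0.2383]
eef_rot: [0.596, 0.803, -0.0, 0.0]
contact_force: [0.0, 0.1, 0.2]
opening: 0.998
finger_force: 0.0
clock: 1.27
tool_pos: [0.271, 0.5942, 0.2383]
eef_rot: [0.722, 0.692, -0.0, 0.0]
contact_force: [0.8, 0.5, -0.9]
opening: 1.004
finger_force: 0.0
t 1.27 tool mm [271.  594.2 238.3] yaw -2.42 spin 0.08
now-axes cm [-60.03  37.87   4.87]  after-spin tx -59.98 ty 37.95 tz 4.83 F [ 0.8  0.5 -0.9] open 1.004 ff 0.0 tilt [-0.    -0.001 -1.   ] q7 -1.13
```

```bash
for i in 1 2; do :; done
python3 -m creep '[{"grip":1,"tx":-3.3,"ty":2.1,"tz":0,"spin":0},{"grip":1,"tx":-3.3,"ty":2.1,"tz":0,"spin":0},{"grip":1,"tx":-3.3,"ty":2.1,"tz":0,"spin":0},{"grip":1,"tx":-3.3,"ty":2.1,"tz":0,"spin":0},{"grip":1,"tx":-3.3,"ty":2.1,"tz":0,"spin":0},{"grip":1,"tx":-3.3,"ty":2.1,"tz":0,"spin":0},{"grip":1,"tx":-3.3,"ty":2.1,"tz":0,"spin":0},{"grip":1,"tx":-3.3,"ty":2.1,"tz":0,"spin":0}]'
python3 t.py 624 -21.6 190 -2.5
```

```text
clock: 1.93
tool_pos: [0.4274, 0.3213, 0.2385]
eef_rot: [0.722, 0.691, -0.0, -0.0]
contact_force: [0.7, -0.3, 0.2]
opening: 1.0
finger_force: 0.0
t 1.93 tool mm [427.4 321.3 238.5] yaw -2.51 spin -0.01
now-axes cm [-33.39  21.15   4.85]  after-spin tx -33.4 ty 21.14 tz 4.85 F [ 0.7 -0.3  0.2] open 1.0 ff 0.0 tilt [-0.001 -0.    -1.   ] q7 -0.66
```

```bash
python3 -m creep '[{"grip":1,"tx":-3.3,"ty":2.1,"tz":0,"spin":0},{"grip":1,"tx":-3.3,"ty":2.1,"tz":0,"spin":0},{"grip":1,"tx":-3.3,"ty":2.1,"tz":0,"spin":0},{"grip":1,"tx":-3.3,"ty":2.1,"tz":0,"spin":0},{"grip":1,"tx":-3.3,"ty":2.1,"tz":0,"spin":0},{"grip":1,"tx":-3.3,"ty":2.1,"tz":0,"spin":0},{"grip":1,"tx":-3.3,"ty":2.1,"tz":0,"spin":0},{"grip":1,"tx":0,"ty":0,"tz":0,"spin":0}]'
python3 t.py 624 -21.6 190 -2.5
```

```text
clock: 2.6
tool_pos: [0.5674, 0.0752, 0.2388]
eef_rot: [0.727, 0.687, -0.001, 0.004]
contact_force: [-0.1, -1.0, 0.3]
opening: 1.0
finger_force: 0.0
t 2.6 tool mm [567.4  75.2 238.8] yaw -3.29 spin -0.79
now-axes cm [-9.31  6.19  4.96]  after-spin tx -9.42 ty 6.08 tz 4.88 F [-0.1 -1.   0.3] open 1.0 ff 0.0 tilt [ 0.003 -0.007 -1.   ] q7 -0.2
```

```bash
python3 -m creep '[{"grip":1,"tx":-2.3,"ty":1.5,"tz":0,"spin":0},{"grip":1,"tx":-2.3,"ty":1.5,"tz":0,"spin":0},{"grip":1,"tx":-2.3,"ty":1.5,"tz":0,"spin":0},{"grip":1,"tx":-2.3,"ty":1.5,"tz":0,"spin":0},{"grip":1,"tx":0,"ty":0,"tz":0,"spin":-0.8},{"grip":1,"tx":0,"ty":0,"tz":0,"spin":0}]'
python3 t.py 624 -21.6 190 -2.5; python3 -c "
from h import *;print(r.get_state()['q'].round(2))"
```

```text
clock: 3.1
tool_pos: [0.6196, -0.0106, 0.2381]
eef_rot: [0.719, 0.695, -0.001, 0.0]
contact_force: [-0.8, 0.7, 0.2]
opening: 1.002
finger_force: 0.0
t 3.1 tool mm [619.6 -10.6 238.1] yaw -1.9 spin 0.6
now-axes cm [-1.08  0.48  4.82]  after-spin tx -1.08 ty 0.49 tz 4.81 F [-0.8  0.7  0.2] open 1.002 ff 0.0 tilt [-0.001 -0.001 -1.   ] q7 -0.03
[-0.1   0.68  0.08  1.59 -0.07  0.87 -0.03]
```

```bash
python3 -m creep '[{"grip":1,"tx":-1.1,"ty":0.5,"tz":2,"spin":0.6},{"grip":1,"tx":0,"ty":0,"tz":3,"spin":0},{"grip":1,"tx":0,"ty":0,"tz":3,"spin":0},{"grip":1,"tx":0,"ty":0,"tz":2.5,"spin":0},{"grip":1,"tx":0,"ty":0,"tz":0,"spin":0},{"grip":1,"tx":0,"ty":0,"tz":0,"spin":0}]'
python3 t.py 624 -21.6 61 -2.5; python3 -c "
from h import *;p,d=snap('scene');cv2.imwrite('pics/s1.png',cv2.resize(p[140:320,270:480,::-1],None,fx=3.2,fy=3.2,interpolation=2))"
```

```text
clock: 3.6
tool_pos: [0.6229, -0.0182, 0.1328]
eef_rot: [0.721, 0.693, -0.001, -0.002]
contact_force: [0.3, -0.8, 0.4]
opening: 0.999
finger_force: 0.0
t 3.6 tool mm [622.9 -18.2 132.8] yaw -2.23 spin 0.27
now-axes cm [-0.35  0.15  7.18]  after-spin tx -0.34 ty 0.12 tz 7.18 F [ 0.3 -0.8  0.4] open 0.999 ff 0.0 tilt [-0.004  0.001 -1.   ] q7 -0.01
```

View pics/s1.png

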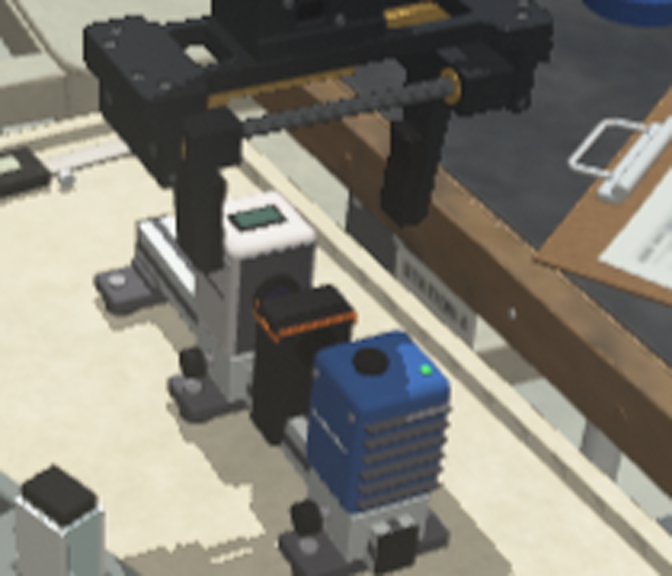

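The fingers hang over the gap and straddle the stop in x (left finger tip about (200,265), right about (405,220) in the crop). I'll check the camera's bias against the tool pose.

```bash
python3 - <<'E'
from h import *
W,p=world('scene'); s=r.get_state()['tool_pos']
a=np.radians(-2.3); ty=np.array([np.cos(a),np.sin(a)]); tx=np.array([-np.sin(a),np.cos(a)])
Q=W-s; L=np.stack([Q[...,:2]@tx,Q[...,:2]@ty,Q[...,2]],-1)*1000
m=(L[...,2]>-5)&(L[...,2]<28)&(abs(L[...,0])<25)&(abs(L[...,1])<80)&np.isfinite(L[...,2])
for sg in(-1,1):
    q=L[m&(L[...,1]*sg>30)]; print(len(q),np.percentile(q,[2,10,50,90,98],axis=0).round(1).tolist(), q[:,2].min())
E
```

```text
240 [[-11.4, -60.9, -0.3], [-10.5, -60.3, 3.4], [-8.5, -56.3, 14.6], [3.8, -47.6, 25.3], [9.1, -46.0, 27.6]] -2.47171989363118
283 [[-11.5, 42.1, -1.3], [-10.5, 42.8, 1.2], [-7.8, 45.2, 13.9], [5.8, 54.0, 25.0], [8.2, 57.0, 27.3]] -2.32106405399593
```

```bash
python3 -m creep '[{"grip":1,"tx":-0.3,"ty":0.15,"tz":0,"spin":0.3},{"grip":1,"tx":0,"ty":0,"tz":1.5,"spin":0},{"grip":1,"tx":0,"ty":0,"tz":1.5,"spin":0},{"grip":1,"tx":0,"ty":0,"tz":1.5,"spin":0},{"grip":1,"tx":0,"ty":0,"tz":1.5,"spin":0},{"grip":1,"tx":0,"ty":0,"tz":1.2,"spin":0},{"grip":1,"tx":0,"ty":0,"tz":0,"spin":0},{"grip":1,"tx":0,"ty":0,"tz":0,"spin":0}]'
python3 t.py 624 -21.6 61 -2.5
```

```text
clock: 4.32
tool_pos: [0.6261, -0.023, 0.0623]
eef_rot: [0.723, 0.691, 0.0, 0.0]
contact_force: [0.6, 1.1, -0.6]
opening: 0.998
finger_force: 0.0
t 4.32 tool mm [626.1 -23.   62.3] yaw -2.64 spin -0.14
now-axes cm [ 0.13 -0.22  0.13]  after-spin tx 0.13 ty -0.22 tz 0.13 F [ 0.6  1.1 -0.6] open 0.998 ff 0.0 tilt [ 0.001  0.    -1.   ] q7 -0.01
```

```bash
python3 -m creep '[{"grip":1,"tx":0.1,"ty":-0.1,"tz":0.1,"spin":0},{"grip":0.3,"tx":0,"ty":0,"tz":0,"spin":0},{"grip":0.2,"tx":0,"ty":0,"tz":0,"spin":0},{"grip":0.1,"tx":0,"ty":0,"tz":0,"spin":0},{"grip":0.0,"tx":0,"ty":0,"tz":0,"spin":0},{"grip":-0.1,"tx":0,"ty":0,"tz":0,"spin":0},{"grip":-0.1,"tx":0,"ty":0,"tz":0,"spin":0},{"grip":-0.1,"tx":0,"ty":0,"tz":0,"spin":0}]' 20
python3 t.py 624 -21.6 61 -2.5
```

```text
clock: 4.98
tool_pos: [0.6247, -0.0219, 0.0607]
eef_rot: [0.723, 0.691, 0.0, -0.0]
contact_force: [-1.2, 0.1, -0.7]
opening: 0.495
finger_force: 0.0
t 4.98 tool mm [624.7 -21.9  60.7] yaw -2.63 spin -0.13
now-axes cm [ 0.03 -0.07 -0.03]  after-spin tx 0.03 ty -0.07 tz -0.03 F [-1.2  0.1 -0.7] open 0.495 ff 0.0 tilt [ 0.  0. -1.] q7 -0.01
```

```bash
python3 -m creep '[{"grip":-0.2,"tx":0,"ty":0,"tz":0,"spin":0},{"grip":-0.3,"tx":0,"ty":0,"tz":0,"spin":0},{"grip":-0.5,"tx":0,"ty":0,"tz":0,"spin":0},{"grip":-0.5,"tx":0,"ty":0,"tz":0,"spin":0},{"grip":-0.5,"tx":0,"ty":0,"tz":0,"spin":0}]' 20
python3 t.py 624 -21.6 61 -2.5
```

```text
clock: 5.4
tool_pos: [0.6247, -0.0219, 0.0607]
eef_rot: [0.723, 0.691, 0.0, 0.0]
contact_force: [-0.4, -0.1, -0.3]
opening: 0.447
finger_force: 20.0
t 5.4 tool mm [624.7 -21.9  60.7] yaw -2.63 spin -0.13
now-axes cm [ 0.03 -0.07 -0.03]  after-spin tx 0.03 ty -0.07 tz -0.03 F [-0.4 -0.1 -0.3] open 0.447 ff 20.0 tilt [ 0.  0. -1.] q7 -0.01
```

```bash
python3 -m creep '[{"grip":-0.5,"tx":0,"ty":0,"tz":-0.5,"spin":0},{"grip":-0.5,"tx":0,"ty":0,"tz":-1,"spin":0},{"grip":-0.5,"tx":0,"ty":0,"tz":-1.5,"spin":0},{"grip":-0.5,"tx":0,"ty":0,"tz":-2,"spin":0},{"grip":-0.5,"tx":0,"ty":0,"tz":-2,"spin":0},{"grip":-0.5,"tx":0,"ty":0,"tz":-2,"spin":0},{"grip":-0.5,"tx":0,"ty":0,"tz":-2,"spin":0},{"grip":-0.5,"tx":0,"ty":0,"tz":0,"spin":0}]' 20
python3 t.py 629.9 98.7 160 -2.5
```

```text
clock: 6.07
tool_pos: [0.6274, -0.0221, 0.1756]
eef_rot: [0.723, 0.691, 0.003, 0.003]
contact_force: [0.1, 0.0, -0.9]
opening: 0.452
finger_force: 20.0
t 6.07 tool mm [627.4 -22.1 175.6] yaw -2.65 spin -0.15
now-axes cm [12.08 -0.32  1.56]  after-spin tx 12.08 ty -0.27 tz 1.56 F [ 0.1  0.  -0.9] open 0.452 ff 20.0 tilt [ 0.008  0.    -1.   ] q7 -0.02
```

```bash
python3 -m creep '[{"grip":-0.5,"tx":2,"ty":0,"tz":0,"spin":0},{"grip":-0.5,"tx":2,"ty":0,"tz":0,"spin":0},{"grip":-0.5,"tx":2,"ty":0,"tz":0,"spin":0},{"grip":-0.5,"tx":2,"ty":0,"tz":0,"spin":0},{"grip":-0.5,"tx":2,"ty":0,"tz":0,"spin":0},{"grip":-0.5,"tx":2,"ty":0,"tz":0,"spin":0},{"grip":-0.5,"tx":0,"ty":0,"tz":0,"spin":0},{"grip":-0.5,"tx":0,"ty":0,"tz":0,"spin":0}]' 20
python3 t.py 629.9 98.7 75 -2.5
```

```text
clock: 6.73
tool_pos: [0.6296, 0.0995, 0.1703]
eef_rot: [0.722, 0.692, -0.0, -0.0]
contact_force: [0.2, -1.1, -0.7]
opening: 0.456
finger_force: 20.0
t 6.73 tool mm [629.6  99.5 170.3] yaw -2.47 spin 0.03
now-axes cm [-0.08  0.04  9.53]  after-spin tx -0.08 ty 0.03 tz 9.53 F [ 0.2 -1.1 -0.7] open 0.456 ff 20.0 tilt [-0.001  0.    -1.   ] q7 -0.18
```

```bash
python3 -m creep '[{"grip":-0.5,"tx":0,"ty":0,"tz":2,"spin":0},{"grip":-0.5,"tx":0,"ty":0,"tz":2,"spin":0},{"grip":-0.5,"tx":0,"ty":0,"tz":2,"spin":0},{"grip":-0.5,"tx":0,"ty":0,"tz":1.5,"spin":0},{"grip":-0.5,"tx":0,"ty":0,"tz":1.2,"spin":0},{"grip":-0.5,"tx":0,"ty":0,"tz":0,"spin":0},{"grip":-0.5,"tx":0,"ty":0,"tz":0,"spin":0},{"grip":-0.5,"tx":0,"ty":0,"tz":0,"spin":0}]' 20
python3 t.py 629.9 98.7 60.7 -2.5;python3 - <<'E'
from h import *
p,d=snap('scene');cv2.imwrite('pics/s2.png',cv2.resize(p[150:300,260:420,::-1],None,fx=4,fy=4,interpolation=2))
W,p=world('scene')
m=(W[...,2]>.07)&(W[...,2]<.094)&(W[...,1]>.07)&(W[...,1]<.12)&(abs(W[...,0]-.63)<.04)
q=W[m]*1000; print(len(q)); 
if len(q): print(np.percentile(q,[2,50,98],axis=0).round(1))
E
```

```text
clock: 7.4
tool_pos: [0.6309, 0.0974, 0.0846]
eef_rot: [0.723, 0.69, 0.001, 0.001]
contact_force: [-0.1, 0.5, -0.8]
opening: 0.452
finger_force: 20.0
t 7.4 tool mm [630.9  97.4  84.6] yaw -2.68 spin -0.18
now-axes cm [ 0.13 -0.11  2.39]  after-spin tx 0.13 ty -0.11 tz 2.39 F [-0.1  0.5 -0.8] open 0.452 ff 20.0 tilt [ 0.002 -0.    -1.   ] q7 -0.18
269
[[597.8  83.9  71.2]
 [619.9  86.6  87.7]
 [661.8 102.4  93.6]]
```

View pics/s2.png

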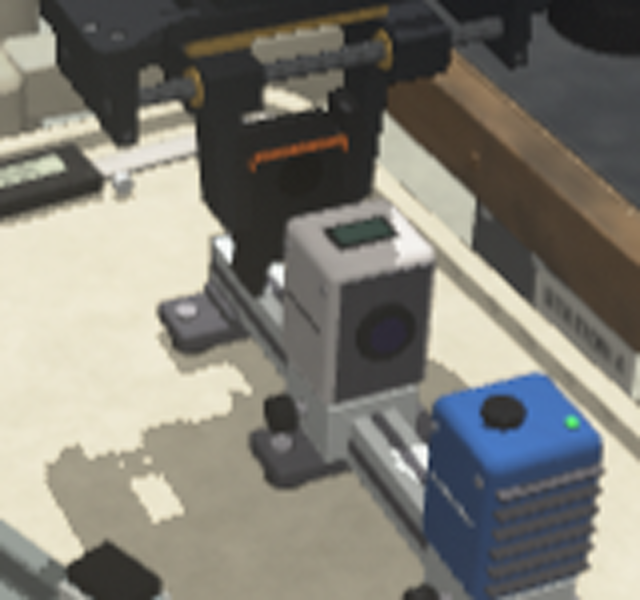

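The stop hangs upright above the free rail: its near leg at (255,270) in the crop is just outside the rail's near edge. Lowering it now.

```bash
python3 -m creep '[{"grip":-0.5,"tx":0.1,"ty":-0.1,"tz":0.3,"spin":0},{"grip":-0.5,"tx":0,"ty":0,"tz":0.5,"spin":0},{"grip":-0.5,"tx":0,"ty":0,"tz":0.5,"spin":0},{"grip":-0.5,"tx":0,"ty":0,"tz":0.3,"spin":0},{"grip":-0.5,"tx":0,"ty":0,"tz":0,"spin":0},{"grip":-0.5,"tx":0,"ty":0,"tz":0,"spin":0}]' 12
python3 t.py 629.9 98.7 60.7 -2.5
```

```text
clock: 7.95
tool_pos: [0.629, 0.099, 0.0673]
eef_rot: [0.723, 0.691, -0.0, -0.0]
contact_force: [0.3, -0.6, -1.2]
opening: 0.458
finger_force: 12.0
t 7.95 tool mm [629.   99.   67.3] yaw -2.63 spin -0.13
now-axes cm [-0.03  0.09  0.66]  after-spin tx -0.03 ty 0.09 tz 0.66 F [ 0.3 -0.6 -1.2] open 0.458 ff 12.0 tilt [-0.001 -0.    -1.   ] q7 -0.18
```

No contact so far, and the legs are astride the rail. Next: ease it down to the seat.

```bash
python3 -m creep '[{"grip":-0.5,"tx":0,"ty":0.05,"tz":0.3,"spin":0},{"grip":-0.5,"tx":0,"ty":0,"tz":0.2,"spin":0},{"grip":-0.5,"tx":0,"ty":0,"tz":0.1,"spin":0},{"grip":-0.5,"tx":0,"ty":0,"tz":0.05,"spin":0},{"grip":-0.5,"tx":0,"ty":0,"tz":0,"spin":0},{"grip":-0.5,"tx":0,"ty":0,"tz":0,"spin":0}]' 5
python3 t.py 629.9 98.7 60.7 -2.5
```

```text
clock: 8.45
tool_pos: [0.6298, 0.099, 0.0612]
eef_rot: [0.723, 0.691, 0.0, -0.0]
contact_force: [-0.8, 0.3, -0.5]
opening: 0.451
finger_force: 5.0
t 8.45 tool mm [629.8  99.   61.2] yaw -2.63 spin -0.13
now-axes cm [-0.03  0.01  0.05]  after-spin tx -0.03 ty 0.01 tz 0.05 F [-0.8  0.3 -0.5] open 0.451 ff 5.0 tilt [ 0.  0. -1.] q7 -0.17
```

```bash
python3 -m creep '[{"grip":-0.5,"tx":0,"ty":0,"tz":0.08,"spin":0},{"grip":-0.5,"tx":0,"ty":0,"tz":0,"spin":0},{"grip":0.0,"tx":0,"ty":0,"tz":0,"spin":0},{"grip":0.2,"tx":0,"ty":0,"tz":0,"spin":0},{"grip":0.6,"tx":0,"ty":0,"tz":0,"spin":0},{"grip":1,"tx":0,"ty":0,"tz":0,"spin":0},{"grip":1,"tx":0,"ty":0,"tz":0,"spin":0},{"grip":1,"tx":0,"ty":0,"tz":0,"spin":0}]' 5
python3 -m creep '[{"grip":1,"tx":0,"ty":0,"tz":0,"spin":0},{"grip":1,"tx":0,"ty":0,"tz":-1,"spin":0},{"grip":1,"tx":0,"ty":0,"tz":-2,"spin":0},{"grip":1,"tx":0,"ty":0,"tz":-3,"spin":0},{"grip":1,"tx":0,"ty":0,"tz":-3,"spin":0},{"grip":1,"tx":0,"ty":0,"tz":-2,"spin":0},{"grip":1,"tx":0,"ty":0,"tz":0,"spin":0},{"grip":1,"tx":0,"ty":0,"tz":0,"spin":0}]' 5
python3 t.py 439 34.3 130 18.2
```

```text
clock: 9.12
tool_pos: [0.6297, 0.099, 0.0604]
eef_rot: [0.723, 0.691, 0.0, -0.0]
contact_force: [-0.3, 0.1, 0.2]
opening: 0.852
finger_force: 0.0
clock: 9.78
tool_pos: [0.6305, 0.0991, 0.1722]
eef_rot: [0.723, 0.691, 0.001, 0.001]
contact_force: [-0.2, -0.7, -0.4]
opening: 0.995
finger_force: 0.0
t 9.78 tool mm [630.5  99.1 172.2] yaw -2.64 spin -20.84
now-axes cm [ -7.36 -18.85   4.16]  after-spin tx -0.18 ty -20.22 tz 4.22 F [-0.2 -0.7 -0.4] open 0.995 ff 0.0 tilt [ 0.003  0.001 -1.   ] q7 -0.18
```

```bash
python3 -m creep '[{"grip":1,"tx":0,"ty":0,"tz":0,"spin":-7},{"grip":1,"tx":0,"ty":0,"tz":0,"spin":-7},{"grip":1,"tx":0,"ty":0,"tz":0,"spin":-6.8},{"grip":1,"tx":0,"ty":-3,"tz":0,"spin":0},{"grip":1,"tx":0,"ty":-3.5,"tz":0,"spin":0},{"grip":1,"tx":0,"ty":-3.5,"tz":0,"spin":0},{"grip":1,"tx":0,"ty":-3.5,"tz":0,"spin":0},{"grip":1,"tx":0,"ty":-3.5,"tz":0,"spin":0}]'
python3 -m creep '[{"grip":1,"tx":0,"ty":-2,"tz":0,"spin":0},{"grip":1,"tx":0,"ty":-1,"tz":0,"spin":0},{"grip":1,"tx":0,"ty":0,"tz":1,"spin":0},{"grip":1,"tx":0,"ty":0,"tz":1,"spin":0},{"grip":1,"tx":0,"ty":0,"tz":0,"spin":0},{"grip":1,"tx":0,"ty":0,"tz":0,"spin":0},{"grip":1,"tx":0,"ty":0,"tz":0,"spin":0}]'
python3 t.py 439 34.3 45 18.2
python3 - <<'E'
from m import *
p,d=snap('top');W,p=world('top')
rect(W,235,285,140,195,.09,.105,'stop')
p,d=snap('scene');W,p=world('scene')
W2=W.reshape(-1,3); k=(abs(W2[:,0]-.63)<.035)&(abs(W2[:,1]-.099)<.03)&(W2[:,2]>.09)&(W2[:,2]<.105)
q=W2[k]*1000; print(len(q),q.min(0),q.max(0))
cv2.imwrite('pics/s3.png',cv2.resize(p[150:320,200:380,::-1],None,fx=3.5,fy=3.5,interpolation=2))
E
```

```text
clock: 10.45
tool_pos: [0.4655, 0.0454, 0.1696]
eef_rot: [0.587, 0.81, -0.001, -0.001]
contact_force: [0.2, 0.0, -0.3]
opening: 1.0
finger_force: 0.0
clock: 11.03
tool_pos: [0.4395, 0.0367, 0.1502]
eef_rot: [0.587, 0.81, -0.0, -0.0]
contact_force: [0.1, 1.0, 0.6]
opening: 0.999
finger_force: 0.0
t 11.03 tool mm [439.5  36.7 150.2] yaw 18.17 spin -0.03
now-axes cm [-0.22 -0.11 10.52]  after-spin tx -0.21 ty -0.12 tz 10.52 F [0.1 1.  0.6] open 0.999 ff 0.0 tilt [-0.001 -0.    -1.   ] q7 0.1
stop 507 c [628.   80.5] wh [63.  41.5] a 86.27 z 97.1 mean [627.8  98.5]
280 [609.25845502  84.28660404  90.0036022 ] [650.90764029 111.89010099 100.22857825]
```

View pics/s3.png

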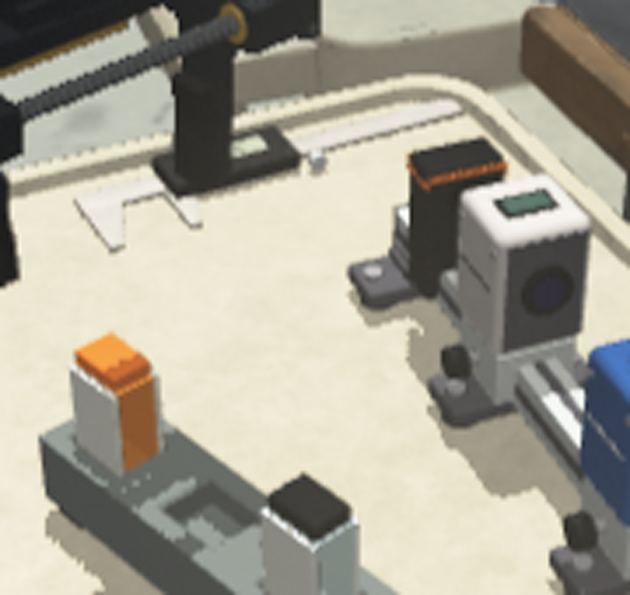

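Stop parked upright and astride the rail at crop (455,215), top at 97 mm, so seated. The amber cell at (115,405) shows its white frosted face on the robot's side (−x), as expected. Descending to it.

```bash
python3 -m creep '[{"grip":1,"tx":-0.2,"ty":-0.1,"tz":1,"spin":0},{"grip":1,"tx":0,"ty":0,"tz":2,"spin":0},{"grip":1,"tx":0,"ty":0,"tz":2,"spin":0},{"grip":1,"tx":0,"ty":0,"tz":2,"spin":0},{"grip":1,"tx":0,"ty":0,"tz":1.5,"spin":0},{"grip":1,"tx":0,"ty":0,"tz":1,"spin":0},{"grip":1,"tx":0,"ty":0,"tz":0.5,"spin":0},{"grip":1,"tx":0,"ty":0,"tz":0,"spin":0}]'
python3 -m creep '[{"grip":1,"tx":0,"ty":0,"tz":0,"spin":0},{"grip":0.5,"tx":0,"ty":0,"tz":0,"spin":0},{"grip":0,"tx":0,"ty":0,"tz":0,"spin":0},{"grip":0,"tx":0,"ty":0,"tz":0,"spin":0},{"grip":0,"tx":0,"ty":0,"tz":0,"spin":0}]' 10
python3 t.py 439 34.3 46 18.2
```

```text
clock: 11.8
tool_pos: [0.4392, 0.0345, 0.0498]
eef_rot: [0.587, 0.81, -0.0, -0.0]
contact_force: [-0.0, -0.3, -0.5]
opening: 0.999
finger_force: 0.0
clock: 12.22
tool_pos: [0.4396, 0.0345, 0.0508]
eef_rot: [0.587, 0.81, 0.0, 0.0]
contact_force: [0.8, 0.7, -0.8]
opening: 0.719
finger_force: 0.0
t 12.22 tool mm [439.6  34.5  50.8] yaw 18.17 spin -0.03
now-axes cm [ 0.   -0.07  0.48]  after-spin tx 0.0 ty -0.07 tz 0.48 F [ 0.8  0.7 -0.8] open 0.719 ff 0.0 tilt [ 0.001  0.    -1.   ] q7 0.09
```

```bash
python3 -m creep '[{"grip":0,"tx":0,"ty":0,"tz":0.3,"spin":0},{"grip":-0.2,"tx":0,"ty":0,"tz":0.1,"spin":0},{"grip":-0.2,"tx":0,"ty":0,"tz":0,"spin":0},{"grip":-0.2,"tx":0,"ty":0,"tz":0,"spin":0},{"grip":-0.2,"tx":0,"ty":0,"tz":0,"spin":0},{"grip":-0.2,"tx":0,"ty":0,"tz":0,"spin":0}]' 10
python3 t.py 439 34.3 46 18.2
python3 - <<'E'
from h import *
p,d=snap('scene')
cv2.imwrite('pics/s4.png',cv2.resize(p[210:320,190:330,::-1],None,fx=5,fy=5,interpolation=2))
E
```

```text
clock: 12.72
tool_pos: [0.4398, 0.0345, 0.0468]
eef_rot: [0.587, 0.81, -0.0, -0.0]
contact_force: [-0.1, 0.6, 0.0]
opening: 0.401
finger_force: 0.0
t 12.72 tool mm [439.8  34.5  46.8] yaw 18.17 spin -0.03
now-axes cm [ 0.01 -0.08  0.08]  after-spin tx 0.01 ty -0.08 tz 0.08 F [-0.1  0.6  0. ] open 0.401 ff 0.0 tilt [-0.001 -0.    -1.   ] q7 0.08
```

View pics/s4.png

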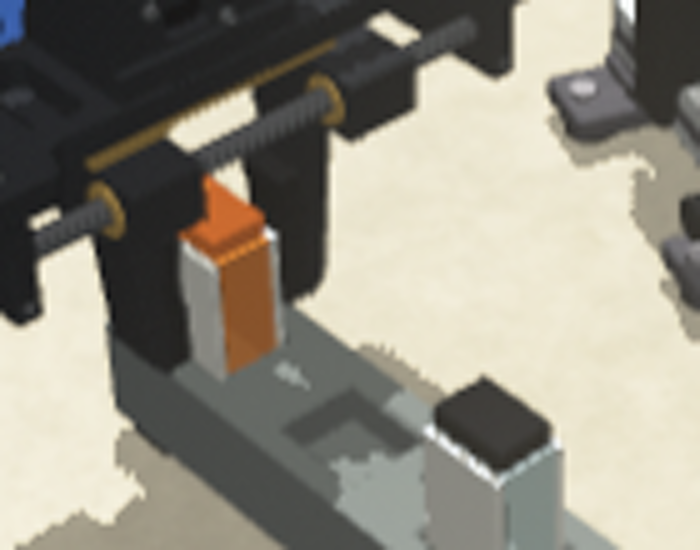

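The fingers flank the amber cell's frosted faces, with a strip of frost left clear in front of the near finger at (205,310). Tips are just above the rack, so I close.

```bash
python3 -m creep '[{"grip":-0.35,"tx":0,"ty":0,"tz":0,"spin":0},{"grip":-0.45,"tx":0,"ty":0,"tz":0,"spin":0},{"grip":-0.55,"tx":0,"ty":0,"tz":0,"spin":0},{"grip":-0.8,"tx":0,"ty":0,"tz":0,"spin":0},{"grip":-0.8,"tx":0,"ty":0,"tz":0,"spin":0},{"grip":-0.8,"tx":0,"ty":0,"tz":0,"spin":0},{"grip":-0.8,"tx":0,"ty":0,"tz":0,"spin":0}]' 10
python3 t.py 439 34.3 46 18.2
```

```text
clock: 13.35
tool_pos: [0.4398, 0.0345, 0.0468]
eef_rot: [0.587, 0.81, -0.0, -0.0]
contact_force: [-0.2, -0.2, 0.3]
opening: 0.269
finger_force: 10.0
t 13.35 tool mm [439.8  34.5  46.8] yaw 18.17 spin -0.03
now-axes cm [ 0.01 -0.08  0.08]  after-spin tx 0.01 ty -0.08 tz 0.08 F [-0.2 -0.2  0.3] open 0.269 ff 10.0 tilt [-0.001 -0.    -1.   ] q7 0.08
```

```bash
python3 -m creep '[{"grip":-0.8,"tx":0,"ty":0,"tz":0,"spin":0},{"grip":-0.8,"tx":0,"ty":0,"tz":-0.5,"spin":0},{"grip":-0.8,"tx":0,"ty":0,"tz":-1,"spin":0},{"grip":-0.8,"tx":0,"ty":0,"tz":-1.5,"spin":0},{"grip":-0.8,"tx":0,"ty":0,"tz":-2,"spin":0},{"grip":-0.8,"tx":0,"ty":0,"tz":-2.5,"spin":0},{"grip":-0.8,"tx":0,"ty":0,"tz":-2.5,"spin":0},{"grip":-0.8,"tx":0,"ty":0,"tz":-1,"spin":0}]' 18
python3 -m creep '[{"grip":-0.8,"tx":0,"ty":0,"tz":0,"spin":5},{"grip":-0.8,"tx":0,"ty":0,"tz":0,"spin":5},{"grip":-0.8,"tx":0,"ty":0,"tz":0,"spin":5},{"grip":-0.8,"tx":0,"ty":0,"tz":0,"spin":5.7},{"grip":-0.8,"tx":0,"ty":0,"tz":0,"spin":0},{"grip":-0.8,"tx":0,"ty":0,"tz":0,"spin":0},{"grip":-0.8,"tx":0,"ty":0,"tz":0,"spin":0}]' 18
python3 t.py 624.5 -29.2 158 -2.5
```

```text
clock: 14.02
tool_pos: [0.4407, 0.0345, 0.1596]
eef_rot: [0.587, 0.81, 0.001, 0.001]
contact_force: [0.4, -0.4, -1.5]
opening: 0.272
finger_force: 18.0
clock: 14.6
tool_pos: [0.4398, 0.0345, 0.1569]
eef_rot: [0.722, 0.692, -0.0, -0.0]
contact_force: [-0.5, -0.3, -0.7]
opening: 0.271
finger_force: 18.0
t 14.6 tool mm [439.8  34.5 156.9] yaw -2.38 spin 0.12
now-axes cm [-5.6  18.72 -0.13]  after-spin tx -5.56 ty 18.73 tz -0.11 F [-0.5 -0.3 -0.7] open 0.271 ff 18.0 tilt [-0.001  0.    -1.   ] q7 -0.12
```

```bash
python3 -m creep '[{"grip":-0.8,"tx":-0.5,"ty":1.5,"tz":0,"spin":0.1},{"grip":-0.8,"tx":-0.8,"ty":2.7,"tz":0,"spin":0},{"grip":-0.8,"tx":-0.8,"ty":2.7,"tz":0,"spin":0},{"grip":-0.8,"tx":-0.8,"ty":2.7,"tz":0,"spin":0},{"grip":-0.8,"tx":-0.8,"ty":2.7,"tz":0,"spin":0},{"grip":-0.8,"tx":-0.8,"ty":2.7,"tz":0,"spin":0},{"grip":-0.8,"tx":-0.8,"ty":2.3,"tz":0,"spin":0},{"grip":-0.8,"tx":-0.3,"ty":1.4,"tz":0,"spin":0}]' 18
python3 -m creep '[{"grip":-0.8,"tx":0,"ty":0,"tz":0,"spin":0},{"grip":-0.8,"tx":0,"ty":0,"tz":0,"spin":0},{"grip":-0.8,"tx":0,"ty":0,"tz":0,"spin":0}]' 18
python3 t.py 624.5 -29.2 125 -2.5
python3 - <<'E'
from h import *
p,d=snap('scene')
W,p=world('scene'); s=r.get_state()['tool_pos']
a=np.radians(-2.5); ty=np.array([np.cos(a),np.sin(a)]); tx=np.array([-np.sin(a),np.cos(a)])
Q=W-s; L=np.stack([Q[...,:2]@tx,Q[...,:2]@ty,Q[...,2]],-1)*1000
# the near window of the cell
m=(L[...,2]>-15)&(L[...,2]<20)&(abs(L[...,0])<25)&(abs(L[...,1])<9)
q=L[m];print('cell -y window',len(q),np.percentile(q,[5,25,50,75],axis=0).round(1)[:,0])
# bottom of cell
m=(L[...,2]>-40)&(L[...,2]<-3)&(abs(L[...,0])<19)&(abs(L[...,1])<16)
q=L[m];print('below',len(q),np.percentile(q,[1,2,5,25,50,75,98],axis=0).round(1).tolist())
# heads: +x/-y vertical faces in world; lamp and detector tops
E
```

```text
clock: 15.27
tool_pos: [0.6264, -0.0322, 0.1566]
eef_rot: [0.723, 0.691, -0.0, 0.001]
contact_force: [-0.9, 0.3, -0.6]
opening: 0.272
finger_force: 18.0
clock: 15.52
tool_pos: [0.6226, -0.0295, 0.1562]
eef_rot: [0.723, 0.691, -0.001, -0.001]
contact_force: [-0.6, 0.1, -1.8]
opening: 0.269
finger_force: 18.0
t 15.52 tool mm [622.6 -29.5 156.2] yaw -2.57 spin -0.07
now-axes cm [0.04 0.2  3.12]  after-spin tx 0.04 ty 0.19 tz 3.12 F [-0.6  0.1 -1.8] open 0.269 ff 18.0 tilt [-0.003  0.001 -1.   ] q7 -0.01
cell -y window 242 [-16.1 -15.3 -14.7 -14. ]
below 203 [[-16.6, -12.7, -18.9], [-16.5, -12.5, -18.8], [-16.1, -12.1, -18.1], [-15.0, -11.4, -15.3], [-14.2, -5.1, -11.5], [-10.9, 3.3, -7.7], [8.1, 11.4, -3.8]]
```

```bash
python3 - <<'E'
from h import *
p,d=snap('top'); o=np.array([.6244,-.0295])
for n in('scene','top'):
    W,p=world(n)
    a=np.radians(-2.5); ex=np.array([np.cos(a),np.sin(a)]); ey=np.array([-np.sin(a),np.cos(a)])
    Q=W[...,:2]-o; X=Q@ex*1000; Y=Q@ey*1000; Z=W[...,2]*1000
    m=(abs(X)<20)&(Y>28)&(Y<46)&(Z>50)&(Z<105); q=np.stack([X,Y,Z],-1)[m]
    print(n,len(q)); 
    if len(q)>20:
        print(np.percentile(q,[2,10,25,50,75,90,98],axis=0).round(1).tolist())
        f=q[abs(q[:,1]-np.median(q[:,1]))<2]; print('yaw of face deg',np.degrees(np.polyfit(f[:,0],f[:,1],1)[0]))
    # detector and lamp side face x=-23
    for y0,y1,nm in((42,80,'det'),(-80,-42,'lamp')):
        m=(abs(X+23)<5)&(Y>y0)&(Y<y1)&(Z>60)&(Z<105); 
        if m.sum()>20: print(nm,m.sum(),'side x',np.median(X[m]).round(2),'slope deg',np.degrees(np.polyfit(Y[m],X[m],1)[0]).round(2))
    m=(abs(X)<21)&(Y<-75)&(Y>-92)&(Z>60)&(Z<105)
    if m.sum()>20: print('lamp end y',np.percentile(Y[m],[10,50,90]))
# cell / finger side reference in scene
W,p=world('scene'); cv2.imwrite('pics/s5.png',cv2.resize(p[160:300,300:440,::-1],None,fx=4,fy=4,interpolation=2))
E
```

```text
scene 666
[[-19.8, 32.4, 52.5], [-17.1, 33.6, 56.6], [-11.9, 35.9, 64.9], [-2.7, 37.3, 80.5], [7.2, 38.5, 92.0], [14.6, 39.3, 99.4], [18.7, 40.6, 103.5]]
yaw of face deg -0.350932850253033
det 272 side x -21.93 slope deg -0.08
lamp 382 side x -21.75 slope deg -0.71
lamp end y [-86.87150402 -83.98552702 -81.4126493 ]
top 0
```

View pics/s5.png

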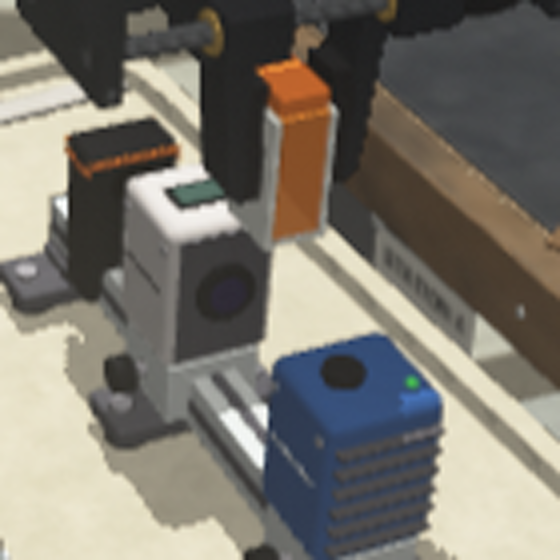

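The cell hangs upright and clean in the fingers with its amber window facing the detector; the detector lens is at (225,290) in the crop. The head faces agree with the frame I assumed. Centring, then lowering.

```bash
python3 -m creep '[{"grip":-0.8,"tx":0,"ty":0.2,"tz":0,"spin":0},{"grip":-0.8,"tx":0,"ty":0,"tz":0.5,"spin":0},{"grip":-0.8,"tx":0,"ty":0,"tz":0,"spin":0},{"grip":-0.8,"tx":0,"ty":0,"tz":0,"spin":0},{"grip":-0.8,"tx":0,"ty":0,"tz":0,"spin":0}]' 18
python3 t.py 624.8 -29.5 70.8 -2.5
```

```text
clock: 16.03
tool_pos: [0.6259, -0.0301, 0.1515]
eef_rot: [0.723, 0.691, -0.0, -0.0]
contact_force: [-0.1, -0.4, -1.4]
opening: 0.266
finger_force: 18.0
t 16.03 tool mm [625.9 -30.1 151.5] yaw -2.63 spin -0.13
now-axes cm [ 0.05 -0.11  8.07]  after-spin tx 0.05 ty -0.12 tz 8.07 F [-0.1 -0.4 -1.4] open 0.266 ff 18.0 tilt [-0.001  0.    -1.   ] q7 -0.01
```

```bash
python3 -m creep '[{"grip":-0.8,"tx":0.05,"ty":-0.1,"tz":0.7,"spin":-0.1},{"grip":-0.8,"tx":0,"ty":0,"tz":1,"spin":0},{"grip":-0.8,"tx":0,"ty":0,"tz":1,"spin":0},{"grip":-0.8,"tx":0,"ty":0,"tz":1,"spin":0},{"grip":-0.8,"tx":0,"ty":0,"tz":1,"spin":0},{"grip":-0.8,"tx":0,"ty":0,"tz":1,"spin":0},{"grip":-0.8,"tx":0,"ty":0,"tz":1,"spin":0},{"grip":-0.8,"tx":0,"ty":0,"tz":0.6,"spin":0}]' 18
python3 -m creep '[{"grip":-0.8,"tx":0,"ty":0,"tz":0.4,"spin":0},{"grip":-0.8,"tx":0,"ty":0,"tz":0.2,"spin":0},{"grip":-0.8,"tx":0,"ty":0,"tz":0,"spin":0},{"grip":-0.8,"tx":0,"ty":0,"tz":0,"spin":0},{"grip":-0.8,"tx":0,"ty":0,"tz":0,"spin":0},{"grip":-0.8,"tx":0,"ty":0,"tz":0,"spin":0}]' 18
python3 t.py 624.8 -29.5 70.8 -2.5
```

```text
clock: 16.7
tool_pos: [0.6244, -0.0295, 0.0768]
eef_rot: [0.723, 0.691, -0.001, -0.001]
contact_force: [0.6, -0.3, -1.3]
opening: 0.269
finger_force: 18.0
clock: 17.2
tool_pos: [0.6255, -0.0296, 0.0732]
eef_rot: [0.723, 0.691, 0.0, 0.0]
contact_force: [-0.4, 0.2, -1.0]
opening: 0.269
finger_force: 18.0
t 17.2 tool mm [625.5 -29.6  73.2] yaw -2.53 spin -0.03
now-axes cm [ 0.   -0.07  0.24]  after-spin tx 0.0 ty -0.07 tz 0.24 F [-0.4  0.2 -1. ] open 0.269 ff 18.0 tilt [ 0. -0. -1.] q7 -0.0
```

```bash
python3 -m creep '[{"grip":-0.8,"tx":0,"ty":-0.05,"tz":0.24,"spin":0},{"grip":-0.8,"tx":0,"ty":0,"tz":0,"spin":0},{"grip":-0.8,"tx":0,"ty":0,"tz":0,"spin":0},{"grip":-0.8,"tx":0,"ty":0,"tz":0,"spin":0},{"grip":-0.8,"tx":0,"ty":0,"tz":0,"spin":0},{"grip":-0.8,"tx":0,"ty":0,"tz":0,"spin":0}]' 18
python3 t.py 624.8 -29.5 70.8 -2.5
python3 - <<'E'
from h import *
p,d=snap('scene'); W,p=world('scene')
cv2.imwrite('pics/s6.png',cv2.resize(p[160:300,300:440,::-1],None,fx=4,fy=4,interpolation=2))
E
```

```text
clock: 17.7
tool_pos: [0.6246, -0.0295, 0.0703]
eef_rot: [0.723, 0.691, -0.0, -0.0]
contact_force: [0.3, 0.1, -1.2]
opening: 0.272
finger_force: 18.0
t 17.7 tool mm [624.6 -29.5  70.3] yaw -2.53 spin -0.03
now-axes cm [ 0.01  0.02 -0.05]  after-spin tx 0.01 ty 0.02 tz -0.05 F [ 0.3  0.1 -1.2] open 0.272 ff 18.0 tilt [-0.001  0.    -1.   ] q7 -0.0
```

View pics/s6.png

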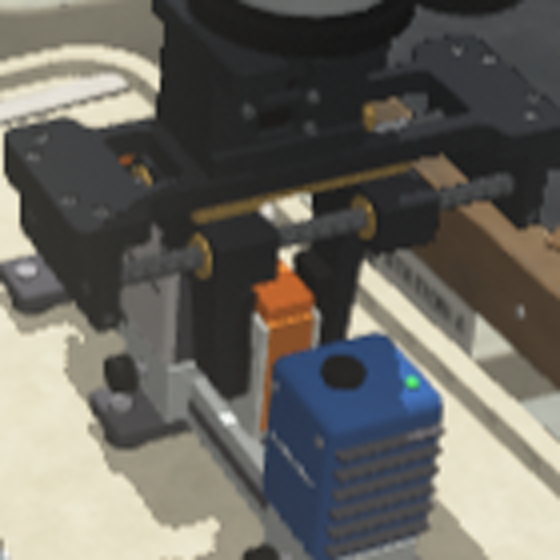

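The cell hangs between the heads at crop (285,370), upright and clear of both lenses, with no contact force. Pose is within 1 mm of the target, so I'm handing the job in.

```bash
python3 -c "
from h import *;print(workorder.finish_job())"
```

```text
the job is handed in; nothing more can be done
None
```

I parked the light stop astride the free end of the rail and handed the job in with the amber cell held by its frosted faces in the light path, within about 1 mm of centre by my camera measurements; the clear cell was left in its rack, and no verdict came back.

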